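# Wind back the belt tensioner and pin it

### The arm

A 7-joint arm with a two-finger parallel gripper is mounted at the origin on the work surface. World frame = base frame: x ahead of the robot, y to its left, z up, the work surface at z = 0. Lengths are in m, angles in rad, forces in N, time in s.
With the tool pointing down it reaches from about 0.425 to 0.875 m from the base axis. Payload 4.7 kg.
Tool frame: the origin (TCP) lies midway between the tips of the shut fingers; the grasp point (between the pads) lies 19 mm behind it; z points along the fingers, y is the direction in which the jaws open and shut (so a half turn about z gives the same grasp; the last joint's range is limited). The gripper opens to 87 mm and grips with 3 to 60 N. Pads are 19 mm wide; open, the fingers measure 117 mm over their backs; the gripper's body (75 mm by 190 mm) begins 51 mm behind the grasp point.
Start: joints at [-1.325, 0.321, -0.07, 1.45, 0.023, 1.371, -0.057], TCP at [0.149, 0.633, 0.223] pointing down, gripper open.
Joint ranges: [-2.86, 2.86], [-0.3, 2.09], [-1.38, 1.24], [0.06, 2.45], [-1.56, 4.7], [0.09, 2.05], [-2.69, 2.69]. Speed limits (rad/s): [2.57, 2.57, 3.14, 3.14, 3.14, 3.14, 3.14].

### API

Orientations are given as a rotation vector (axis times angle).
In Python, from bench import ctrl, optics gives the robot as it stands. The module is installed in compiled form; this text tells all that it offers.
- The arm moves only by the tool step_arm, never from a script. Its argument "deltas" is a list of rows, each a list of 7 numbers: the turn, a rotation vector about the tool's x, y, z in degrees, then the shift along the tool's x, y, z in mm, then the finger opening in mm, from 0 to 87. A call has exactly 8 rows; each row is the pose to reach, as a shift and turn from the pose commanded when the call began, along the tool's axes at that moment; what a row does not reach only later rows make up. A row lasts 1/8 s, in which the tool goes at most 62.5 mm and 10.7 degrees, less where a joint would pass 70% of its speed; a pose out of reach is approached as far as the arm can. A call with a gripper value outside its range is refused whole. The fingers move at their own pace and stop on an object; "newtons" is the grip in N (left out, the last holds). Time passes only in rows, so rows that repeat a pose let the fingers close, or fill a call up. It gives the time, the measured TCP pose, the force and the opening at its end, in the units of the state.
- ctrl.get_state(): the state, without advancing time (a new reading comes with each control period).
- optics.get_image(name): name is "scene" or "top" or "wrist"; returns the picture (420x560x3 uint8, red, green, blue); there is no depth.
- optics.get_calibration(name): a dict with "K" (3x3 intrinsics, pixels), "R" (3x3) and "t" (3): a world point X has camera coordinates R X + t. Camera axes: x right, y down, z forward; pixel columns grow to the right and rows downward; lengths in m; the calibration is good to about 2 mm. The wrist camera is an equidistant fisheye: a pixel r from the principal point sees the ray r / f radians off the axis. A picture is of the moment at which its call begins: read the wrist's pose just before it. get_calibration takes no time and is no camera call; for the wrist camera it gives the pose at the moment of the call.
- ctrl.close_job(): hands the job in, once; it reports no verdict.
The state is a dict: "time": time; "joint_positions": joint angles; "qd": joint speeds; "joint_torque": joint torques, N m; "position": TCP position; "tool_rot": TCP orientation; "ft_force": force on the tool from outside, world axes, zero at the start; "torque": the same for the moment, N m; "grip_width": opening from 0.0 (shut) to 1.0 (fully open).
Only numpy, scipy, OpenCV 4.12 (cv2) and the standard library are available. Lean on these libraries where they do the work, as an engineer would, in place of code of your own. Each camera call takes 0.05 s, during which the arm holds its last target.

### The job

Get the sprung belt tensioner on the bench ready for fitting: take the locking pin with the flat T-shaped handle from the wooden tool rack, wind the tension wheel back against its spring until the eye in its lug is over the locking hole in the housing, and lock it there with the pin, pushed fully home so that its collar sits down on the lug. Then let go, with the spring held by the pin alone, and leave the other tools in the rack and everything else on the bench where they are.

Things in the scene. Friction and masses are not known exactly. Their poses are not given: they have to be found in the camera images.
- housing: Tensioner housing, aluminium block bolted to the bench; place and yaw differ per run. Origin: on the bench under the wheel's pivot axis, z up. In its frame the block covers x -110 to +55 mm, y -80 to +80 mm, flat top at z = 50 mm; feet 12 mm high reach to y = +-105 mm. The tension wheel turns about the housing's z axis, 4 mm above its top
- pivot (a point): On the wheel's axis, at its top face, 70 mm above the bench. The tension wheel is a dark steel disc 104 mm across, 54 to 70 mm above the bench, with a hub cap 36 mm across up to 80 mm; a square lug with the eye is on one side, an arm with a black roller on the other
- lock_hole (a point): Locking hole in the flat top of the housing: centre of its mouth, 50 mm above the bench, 75 mm from the pivot axis. Blind vertical round hole, 18 mm across, 40 mm deep, 2 mm chamfer. In the housing frame it lies at x -67.5, y -32.6 mm
- eye (a point): Centre of the eye (vertical through hole 20 mm across, 2 mm chamfer) in the wheel's lug, at the lug's top face, 70 mm above the bench; 75 mm from the pivot, moves with the wheel. Lug: dark steel, 50 x 50 mm, 16 mm thick. With the wheel at rest the eye is at x -67.5, y +32.6 mm in the housing frame, over solid housing: a pin put through it there would stand on the housing top
- wheel (a joint): Angle of the tension wheel, rad: 0 at rest (its spring holds it on that stop), growing counter-clockwise seen from above, end stop 1.05. At 0.90 the eye is exactly over the locking hole. The spring always drives it back to 0: 0.20 N m at rest, 0.38 N m at 0.90 (about 5 N at the eye); damping 0.15 N m s/rad
- roller_top (a point): Top centre of the black idler roller on the wheel's arm, opposite the eye, 90 mm from the pivot. Upright, 46 to 52 mm across, 34 mm tall, from 70 to 104 mm above the bench; fixed to the wheel (it does not spin), it can be pushed or gripped to turn the wheel
- pin: Locking pin, steel, 105 mm long, 0.13 to 0.21 kg, upright in a hole of the rack. Origin: centre of its lower tip; z up to the handle. Shank 16 mm across, z 0 to 50 mm (tapered over the last 4 mm); collar 34 mm across to z 56; neck 16 mm to z 70; flat T handle z 69 to 105, 50 mm wide along the pin's x, 14 mm thick along its y. Fully home its tip is 20 mm above the bench, 30 mm deep in the hole
- pin_collar (a point): On the pin's axis at the underside of its collar, 50 mm above the tip. Fully home it lies at the eye's height, 70 mm above the bench
- rack: Wooden tool rack, 75 (its x) by 235 mm (its y), 56 mm high, fixed; place and yaw differ per run. Origin: centre of its underside. Three through holes 22 mm across at y -75, 0 and +75 mm; the pin and two other tools stand in them by their collars, in any order, tips 6 mm above the bench
- drift: Other tool in the rack: same steel shank and collar, but a ball handle 40 mm across; 103 mm long. Origin at its lower tip. To be left in the rack
- nut_driver: Other tool in the rack: same steel shank and collar, but a round black handle up to 32 mm across; 105 mm long. Origin at its lower tip. To be left in the rack
- tape_roll: Bystander: roll of clear tape lying flat, 90 mm across, 25 mm high. Origin under its centre
- jar: Bystander: white jar, 60 mm across, 75 mm high. Origin under its centre
- spray_bottle: Bystander: clear spray bottle, 72 mm across, 203 mm high. Origin under its centre
- screwdriver: Bystander: screwdriver lying on the bench, 200 mm long
- wrench: Bystander: wrench lying on the bench, 180 mm long
- carton: Bystander: closed carton 120 x 160 mm, 90 mm high. Origin under its centre

How it is judged:
On the way:
1. the tension wheel is wound back to within 0.10 rad of the locking position (value of joint wheel between 0.8 and 1 rad), for 0.1 s.
At the end, for the whole second after the job is handed in: The wheel stays wound back within 0.10 rad of the locking position, held by the pin alone: the pin stands upright (within 0.12 rad) through the eye and in the locking hole (tip within 6 mm and collar within 8 mm of the hole's axis), its collar no more than 4 mm above the lug, everything at rest (all of step 1 and horizontal distance between pin_collar and lock_hole below 0.008 m and horizontal distance between pin and lock_hole below 0.006 m and z of pin_collar in the frame of eye below 0.004 m and angle between pin's own z axis and vertical below 0.12 rad and linear speed of pin below 0.02 m/s and velocity of joint wheel between -0.05 and 0.05 rad/s); the robot touches nothing.
It fails at once if another tool of the rack or a bystander is moved by more than 40 mm (distance of any of tape_roll, jar, spray_bottle, screwdriver, wrench, carton, drift, nut_driver from where it was at the start of the episode above 0.04 m).
It also fails if it takes over 51 s, if anything falls off the work surface, if the arm or the gripper's body presses on something with over 40 N, if the wrist force passes 120 N, or if a joint passes its speed limit or range.

## Working session

There is one attempt and no reset: what is moved stays moved. The work goes in short steps, Python scripts to look and compute and a tool call to move; the robot and the scene stay as the last step left them, time stands still between calls to the robot, and variables do not carry over. Pictures are saved under pics/ and viewed, and the job is handed in when it is done.

Besides the shell and the picture viewer there is one more tool, called after ">>>" as name(argument=value, ...) on one line, values as JSON. step_arm: Moves the arm, as the interface text tells. Its arguments: {"type":"object","properties":{"deltas":{"type":"array"},"newtons":{"type":"number"}},"required":["deltas"]}

```bash
mkdir -p pics
python3 - <<'E'
from bench import ctrl, optics
import cv2
for n in ["scene","top","wrist"]:
    c=optics.get_calibration(n); print(n,c["K"],c["R"],c["t"])
    im=optics.get_image(n)
    cv2.imwrite(f"pics/{n}0.png",cv2.cvtColor(im,cv2.COLOR_RGB2BGR))
print(ctrl.get_state())
E
```

```text
scene [[530.30342785   0.         274.89349983]
 [  0.         530.30342785 212.16409129]
 [  0.           0.           1.        ]] [[-0.84775938  0.5303277   0.00752123]
 [ 0.30129245  0.49320703 -0.81606966]
 [-0.43649387 -0.68956462 -0.57790461]] [ 0.44476427 -0.07455672  1.64804371]
top [[537.31722595   0.         274.47258136]
 [  0.         537.31722595 199.65287961]
 [  0.           0.           1.        ]] [[ 0.02922249 -0.9995086   0.01134023]
 [-0.99276175 -0.03034366 -0.11620404]
 [ 0.11649104 -0.00786238 -0.99316062]] [-0.01624672  0.54692838  1.71043303]
wrist [[325.1922621    0.         285.89579709]
 [  0.         325.1922621  207.22173174]
 [  0.           0.           1.        ]] [[ 0.22931176  0.97335174 -0.00158135]
 [ 0.92965688 -0.2185358   0.29661455]
 [ 0.28836471 -0.06948732 -0.95499597]] [-0.64893292 -0.0371909   0.39334507]
{'time': 0.15, 'joint_positions': array([-1.32492934,  0.3216585 , -0.07007275,  1.45142026,  0.02261342,
        1.37079888, -0.05687246]), 'qd': array([-0.00016676, -0.0024664 ,  0.00144269, -0.00422639,  0.00045742,
       -0.00028927,  0.00098251]), 'joint_torque': array([-1.59678939e-04, -4.91791892e+01, -4.04596031e-01, -3.12876427e+01,
       -6.39052992e-02,  4.04612347e-02,  1.12372290e-04]), 'position': array([0.14926213, 0.63218781, 0.22169612]), 'tool_rot': array([-3.63168080e-01, -3.12046052e+00,  2.35180213e-03]), 'ft_force': array([0.45272851, 0.20648826, 0.28542217]), 'torque': array([-0.05151592, -0.01559153,  0.00559883]), 'grip_width': 0.997160559960497}
```

View pics/scene0.png

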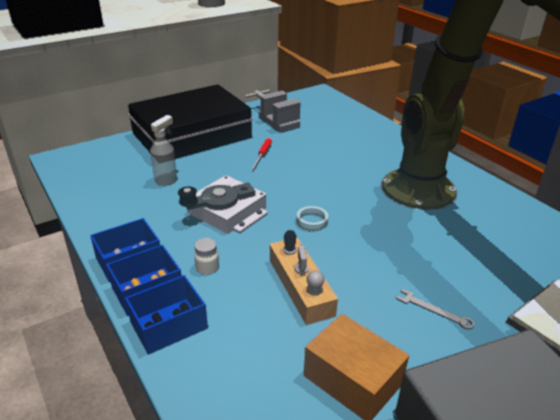

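View pics/top0.png

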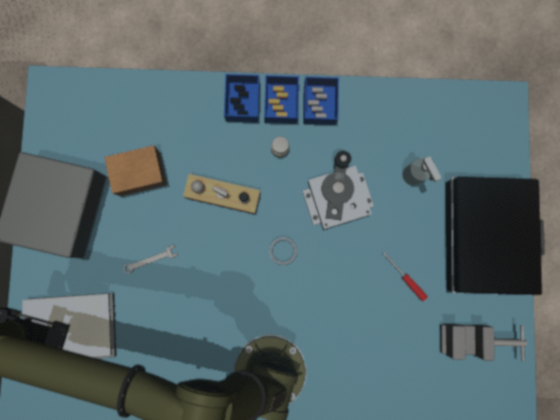

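View pics/wrist0.png

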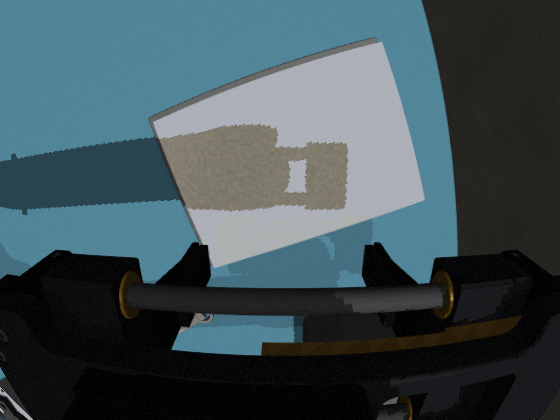

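The scene view has the T-handle in the middle of the rack at about (300,258). In the top view the rack runs from (190,185) to (258,200), and the wheel hub is at (338,188) with the roller at (343,158). I'll enlarge crops of both.

Run:
```python
import cv2
a=cv2.imread("pics/top0.png"); s=cv2.imread("pics/scene0.png")
cv2.imwrite("pics/c1.png",cv2.resize(a[165:220,175:270],None,fx=8,fy=8,interpolation=cv2.INTER_CUBIC))
cv2.imwrite("pics/c2.png",cv2.resize(a[145:235,295:380],None,fx=6,fy=6,interpolation=cv2.INTER_CUBIC))
cv2.imwrite("pics/c3.png",cv2.resize(s[225:325,260:345],None,fx=6,fy=6,interpolation=cv2.INTER_CUBIC))
```

```text
(no output)
```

View pics/c1.png

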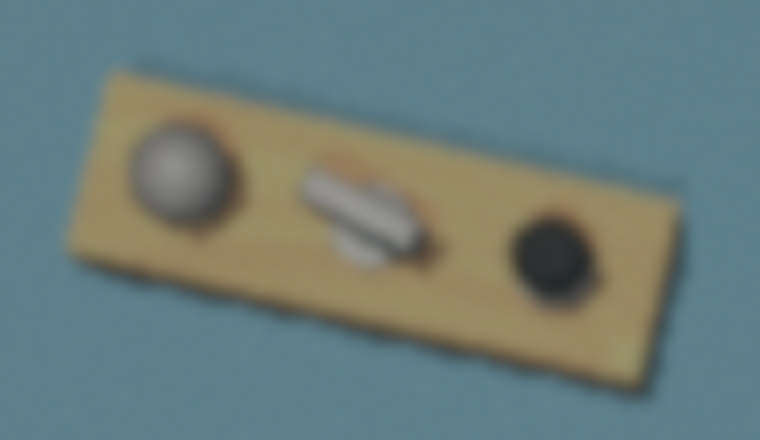

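View pics/c2.png

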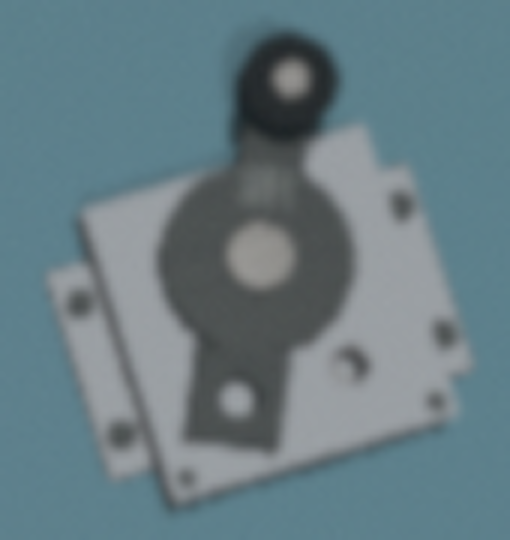

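View pics/c3.png

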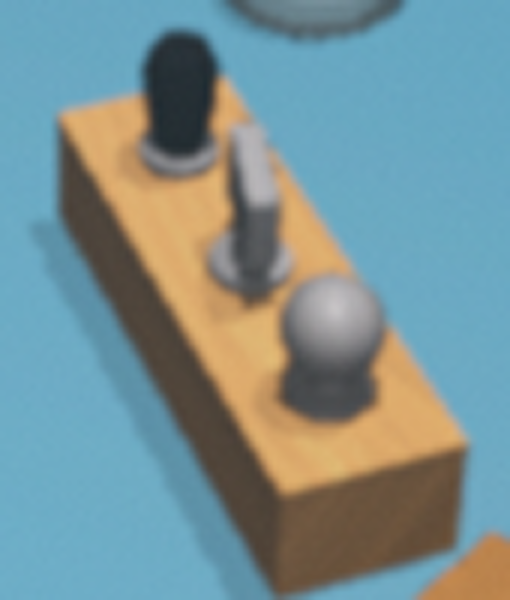

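```bash
cat > h.py <<'E'
import numpy as np, cv2
from bench import ctrl, optics
def ray(name,u,v,cal=None):
    c=cal or optics.get_calibration(name); K,R,t=c["K"],np.array(c["R"]),np.array(c["t"])
    x=(u-K[0][2])/K[0][0]; y=(v-K[1][2])/K[1][1]
    if name=="wrist":
        r=np.hypot(x,y); d=np.array([x/r*np.sin(r),y/r*np.sin(r),np.cos(r)]) if r>0 else np.array([0,0,1.])
    else: d=np.array([x,y,1.])
    return -R.T@t, R.T@d
def pt(name,u,v,z,cal=None):
    o,d=ray(name,u,v,cal); return o+d*(z-o[2])/d[2]
def proj(name,X,cal=None):
    c=cal or optics.get_calibration(name); K,R,t=c["K"],np.array(c["R"]),np.array(c["t"])
    p=R@np.array(X)+t
    if name=="wrist":
        th=np.arctan2(np.hypot(p[0],p[1]),p[2]); q=p[:2]/np.hypot(p[0],p[1])*th
    else: q=p[:2]/p[2]
    return np.array([K[0][0]*q[0]+K[0][2],K[1][1]*q[1]+K[1][2]])
E
python3 - <<'E'
from h import *
np.set_printoptions(precision=4,suppress=True)
def c(u,v,z,x0,y0,s): return pt("top",(u+.5)/s-.5+x0,(v+.5)/s-.5+y0,z)
print("rack");L=[c(u,v,.056,175,165,8)for u,v in [(115,72),(680,200),(640,388),(70,250)]]
for p in L: print(p)
print("mean",np.mean(L,0))
for n,u,v,z in [("end1",312,180,.111),("end2",412,238,.111),("collar",366,228,.062),("ball",180,172,.09),("nut",552,258,.111)]: print(n,c(u,v,z,175,165,8))
print("housing");L=[c(u,v,.05,295,145,6) for u,v in [(83,210),(365,125),(458,412),(172,507)]]
for p in L: print(p)
m=np.mean(L,0);print("mean",m)
for n,u,v,z in [("pivot",260,256,.08),("eye",237,399,.07),("roller",290,78,.104),("hole",348,366,.05)]: print(n,c(u,v,z,295,145,6))
E
```

```text
rack
[0.6203 0.2772 0.056 ]
[0.5754 0.049  0.056 ]
[0.4994 0.0625 0.056 ]
[0.5478 0.2917 0.056 ]
mean [0.5607 0.1701 0.056 ]
end1 [0.5714 0.1906 0.111 ]
end2 [0.55  0.151 0.111]
collar [0.5595 0.1735 0.062 ]
ball [0.5759 0.2447 0.09  ]
nut [0.5438 0.0966 0.111 ]
housing
[ 0.6135 -0.1073  0.05  ]
[ 0.6647 -0.2585  0.05  ]
[ 0.5106 -0.3101  0.05  ]
[ 0.4553 -0.1581  0.05  ]
mean [ 0.561  -0.2085  0.05  ]
pivot [ 0.5872 -0.1991  0.08  ]
eye [ 0.512  -0.1894  0.07  ]
roller [ 0.6783 -0.2103  0.104 ]
hole [ 0.5336 -0.251   0.05  ]
```

```bash
cat >> h.py <<'E'
from scipy.spatial.transform import Rotation as Ro
def yawrot(deg): # tool y at world angle deg, z down
    a=np.radians(deg); y=np.array([np.cos(a),np.sin(a),0]); z=np.array([0,0,-1.]); x=np.cross(y,z)
    return Ro.from_matrix(np.stack([x,y,z],1))
def delta(pos,deg):
    s=ctrl.get_state(); R=Ro.from_rotvec(s["tool_rot"])
    y=R.as_matrix()[:,1]; print("yaw now",np.degrees(np.arctan2(y[1],y[0])),"tilt",np.degrees(np.arccos(-R.as_matrix()[2,2])),s["position"])
    print("rv deg",np.degrees((R.inv()*yawrot(deg)).as_rotvec()).round(2),"mm",(1000*R.inv().apply(np.array(pos)-s["position"])).round(1))
def save(name,f,crop=None,k=1):
    im=optics.get_image(name)
    im=cv2.cvtColor(im,cv2.COLOR_RGB2BGR)
    if crop: im=im[crop[1]:crop[3],crop[0]:crop[2]]
    if k!=1: im=cv2.resize(im,None,fx=k,fy=k,interpolation=cv2.INTER_CUBIC)
    cv2.imwrite("pics/"+f,im)
E
python3 -c "
from h import *
delta([.5605,.171,.2],-28.4)"
```

```text
yaw now 76.72323306372012 tilt 0.08587657944463593 [0.14926213 0.63218781 0.22169612]
rv deg [-5.0000e-02  8.0000e-02  1.0512e+02] mm [-506.2 -354.4   22.3]
```

>>> step_arm(deltas=[[0,0,9.5,-46,-32,2,87],[0,0,19,-92,-64,4,87],[0,0,28.5,-138,-97,6,87],[0,0,38,-184,-129,8,87],[0,0,47.5,-230,-161,10,87],[0,0,57,-276,-193,12,87],[0,0,66.5,-322,-225,14,87],[0,0,76,-368,-258,16,87]])

```text
time: 1.15
position: [0.4491, 0.2955, 0.2064]
tool_rot: [-2.213, -2.229, -0.0]
ft_force: [0.6, 0.3, -0.5]
grip_width: 0.999
```

```bash
python3 -c "
from h import *
delta([.5605,.171,.2],-28.4)
print(ctrl.get_state()['joint_positions'])"
```

```text
yaw now 0.42227300792481715 tilt 0.018709927666019123 [0.44906743 0.29551609 0.20644023]
rv deg [-0.000e+00 -2.000e-02  2.882e+01] mm [-125.3  110.5    6.4]
[-0.93632552  0.08775202  0.32468007  1.76542522 -0.02933715  1.29288197
 -0.59739426]
```

>>> step_arm(deltas=[[0,0,9.5,-42,37,2,50],[0,0,19,-84,74,4,50],[0,0,28.8,-125,110,6,50],[0,0,28.8,-125.3,110.5,6.4,50],[0,0,28.8,-125.3,110.5,6.4,50],[0,0,28.8,-125.3,110.5,6.4,50],[0,0,28.8,-125.3,110.5,6.4,50],[0,0,28.8,-125.3,110.5,6.4,50]])

```text
time: 2.15
position: [0.56, 0.1739, 0.2003]
tool_rot: [-2.693, -1.618, -0.001]
ft_force: [0.9, 0.7, 0.6]
grip_width: 0.572
```

```bash
python3 -c "
from h import *
c=optics.get_calibration('wrist')
save('wrist','w1.png'); save('scene','s1.png',(200,180,400,330),4)
print('origin',-np.array(c['R']).T@c['t'])
for z in (.111,.062,.056): print(z,proj('wrist',[.5605,.171,z],c))
delta([.5605,.171,.2],-28.4)
import pickle; pickle.dump(c,open('cw1.pkl','wb'))
print(ctrl.get_state()['joint_positions'])"
```

```text
origin [0.5982866  0.24555506 0.36442283]
0.111 [287.65067732 213.38935709]
0.062 [287.35716192 197.47851074]
0.056 [287.32701254 195.85218031]
yaw now -28.037208841025837 tilt 0.018485094601656347 [0.56013661 0.17348482 0.20029134]
rv deg [ 0.   -0.02  0.36] mm [-2.   1.5  0.3]
[-0.76766643  0.20724293  0.48662329  1.66335267 -0.10038312  1.29556859
 -0.75192807]
```

View pics/w1.png

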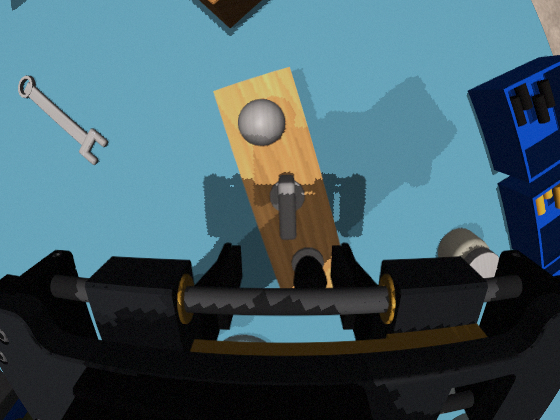

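View pics/s1.png

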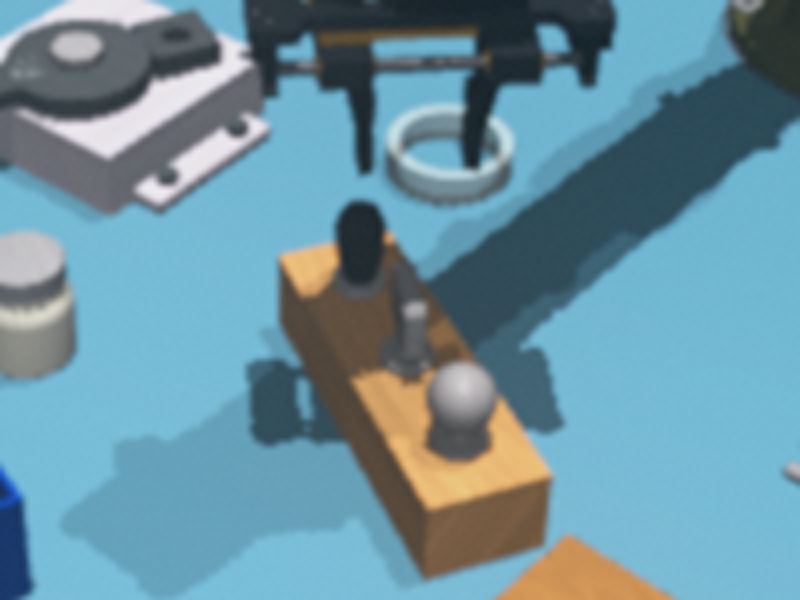

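The wrist view shows the T-handle edge-on at about (287,177)-(288,238), lined up with the jaws. The ball is at (262,122) and the black tool at (310,268). I'll zoom in.

```bash
python3 -c "
import cv2
a=cv2.imread('pics/w1.png')[150:270,230:345]
import numpy as np
a=np.clip(a.astype(float)*1.8,0,255).astype('uint8')
cv2.imwrite('pics/w1c.png',cv2.resize(a,None,fx=5,fy=5,interpolation=cv2.INTER_CUBIC))"
```

```text
(no output)
```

View pics/w1c.png

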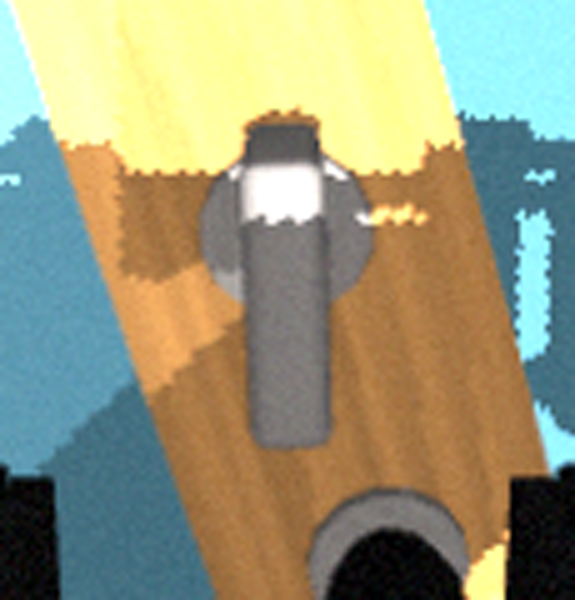

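```bash
python3 -c "
from h import *
import pickle; c=pickle.load(open('cw1.pkl','rb'))
f=lambda u,v,z: pt('wrist',230+(u+.5)/5-.5,150+(v+.5)/5-.5,z,c)
a=f(283,165,.111);b=f(291,445,.111);print(a,b,(a+b)/2,np.linalg.norm(a-b),np.degrees(np.arctan2(*(a-b)[1::-1])))
print(f(287,228,.062))
delta([.5605,.171,.097-.019],-28.4)
"
```

```text
[0.57157808 0.19441224 0.111     ] [0.5501399 0.1511379 0.111    ] [0.56085899 0.17277507 0.111     ] 0.04829351639074202 63.64611289438635
[0.56126154 0.17317312 0.062     ]
yaw now -28.037208841025837 tilt 0.018485094601656347 [0.56013661 0.17348482 0.20029134]
rv deg [ 0.   -0.02  0.36] mm [ -2.1   1.5 122.3]
```

>>> step_arm(deltas=[[0,0,-1.6,-0.4,1.2,35,50],[0,0,-1.6,-0.4,1.2,75,50],[0,0,-1.6,-0.4,1.2,110,50],[0,0,-1.6,-0.4,1.2,126,50],[0,0,-1.6,-0.4,1.2,126,50],[0,0,-1.6,-0.4,1.2,126,30],[0,0,-1.6,-0.4,1.2,126,15],[0,0,-1.6,-0.4,1.2,126,5]], newtons=50)

```text
time: 3.25
position: [0.5618, 0.1724, 0.0751]
tool_rot: [2.671, 1.654, 0.003]
ft_force: [-0.6, -0.2, 0.1]
grip_width: 0.32
```

>>> step_arm(deltas=[[0,0,0,0,0,0,0],[0,0,0,0,0,0,0],[0,0,0,0,0,0,0],[0,0,0,0,0,0,0],[0,0,0,0,0,-5,0],[0,0,0,0,0,-10,0],[0,0,0,0,0,-10,0],[0,0,0,0,0,-10,0]], newtons=60)

```text
time: 4.25
position: [0.5611, 0.1721, 0.0841]
tool_rot: [2.671, 1.654, -0.0]
ft_force: [-0.3, -0.0, -1.8]
grip_width: 0.155
```

```bash
python3 -c "
from h import *
save('wrist','w2.png'); save('scene','s2.png',(200,180,400,330),4)
print(ctrl.get_state())"
```

```text
{'time': 4.35, 'joint_positions': array([-0.74035572,  0.31305642,  0.46821213,  1.789167  , -0.15845927,
        1.07686171, -0.67843781]), 'qd': array([-0.00145687,  0.00120528, -0.00021688, -0.00045775,  0.00095042,
        0.00048372,  0.00030611]), 'joint_torque': array([ 7.53987202e-03, -4.23661995e+01,  4.73853484e+00, -2.86158782e+01,
       -5.91050112e-02, -2.05346133e-02,  7.16970590e-04]), 'position': array([0.56100942, 0.17210307, 0.08393152]), 'tool_rot': array([-2.67115628e+00, -1.65355087e+00,  5.65419816e-04]), 'ft_force': array([ 0.0949923 ,  0.0455173 , -1.65008724]), 'torque': array([-0.1474521 ,  0.08442893,  0.01660346]), 'grip_width': 0.1586379659073743}
```

View pics/s2.png

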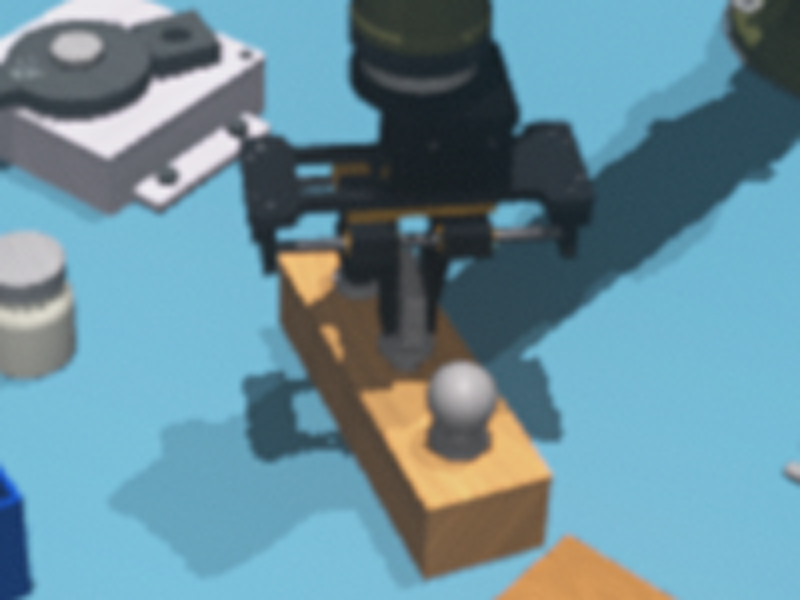

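View pics/w2.png

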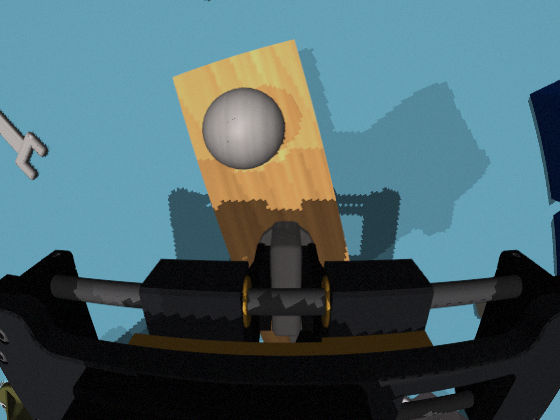

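Grasped at 13.8 mm with the weight carried. I'll compute the transit to a viewing pose near the tensioner.

```bash
python3 -c "
from h import *
print('bottle',pt('top',418,172,.1),'jar',pt('top',280,147,.075))
delta([.461,-.217,.18],-62)
"
```

```text
bottle [ 0.64046977 -0.44784594  0.1       ] jar [ 0.71218966 -0.01227381  0.075     ]
yaw now -26.48172589280463 tilt 0.020802276545392063 [0.56100942 0.17210307 0.08393152]
rv deg [-1.000e-02  2.000e-02  3.552e+01] mm [-392.9   84.   -96. ]
```

>>> step_arm(deltas=[[0,0,0,0,0,-50,0],[0,0,0,0,0,-100,0],[0,0,0,-5,1,-130,0],[0,0,6,-50,11,-130,0],[0,0,12,-105,22,-130,0],[0,0,18,-160,34,-130,0],[0,0,24,-215,46,-130,0],[0,0,30,-270,58,-130,0]], newtons=60)

```text
time: 5.35
position: [0.492, -0.0971, 0.2142]
tool_rot: [-3.009, -0.901, -0.001]
ft_force: [1.5, 0.3, -0.8]
grip_width: 0.158
```

```bash
python3 -c "
from h import *
delta([.461,-.217,.18],-62)
"
```

```text
yaw now -56.67836609318671 tilt 0.05074239063616874 [ 0.49200074 -0.09712062  0.21419589]
rv deg [-0.01 -0.05  5.32] mm [-91.8  83.1  34.1]
```

>>> step_arm(deltas=[[0,0,2,-35,32,5,0],[0,0,4,-70,64,15,0],[0,0,5.3,-90,82,30,0],[0,0,5.3,-92,83,34,0],[0,0,5.3,-92,83,34,0],[0,0,5.3,-92,83,34,0],[0,0,5.3,-92,83,34,0],[0,0,5.3,-92,83,34,0]])

```text
time: 6.35
position: [0.4622, -0.2148, 0.1804]
tool_rot: [-3.046, -0.768, -0.001]
ft_force: [-0.2, 0.4, -1.0]
grip_width: 0.154
```

```bash
python3 -c "
from h import *
import pickle
c=optics.get_calibration('wrist');pickle.dump(c,open('cw3.pkl','wb'))
save('wrist','w3.png'); save('scene','s3.png',(150,100,350,250),4)
delta([.461,-.217,.18],-62)
"
```

```text
yaw now -61.74728067532263 tilt 0.01691303858381431 [ 0.46203458 -0.21509317  0.18026779]
rv deg [ 0.   -0.02  0.25] mm [-1.8  1.2  0.3]
```

View pics/w3.png

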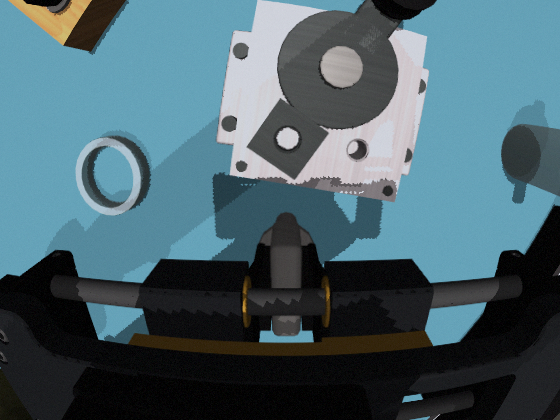

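View pics/s3.png

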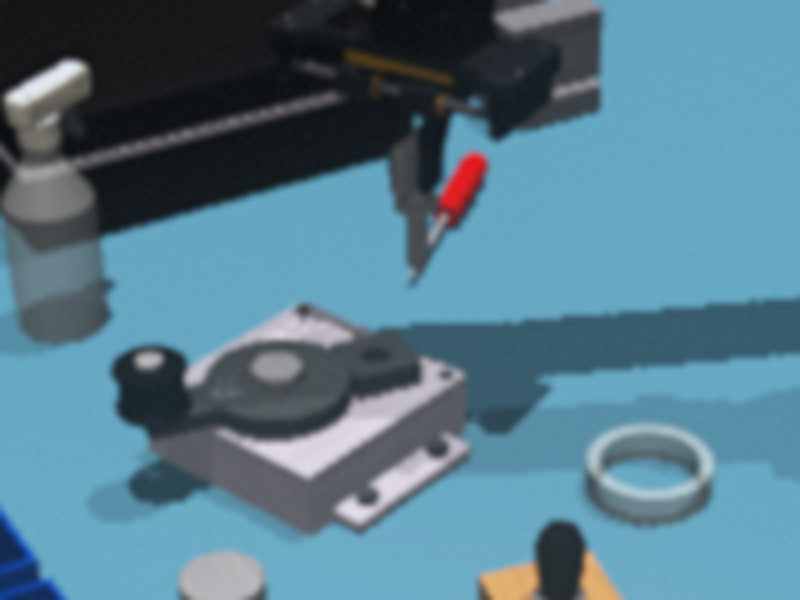

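The wrist view gives a clear look at the eye (288,138), the hole (357,149), the hub (341,67) and the pin collar with its tip at (287,215). I'll enlarge those two areas.

```bash
python3 -c "
import cv2
a=cv2.imread('pics/w3.png')
cv2.imwrite('pics/w3c.png',cv2.resize(a[90:190,230:400],None,fx=4.5,fy=4.5,interpolation=cv2.INTER_CUBIC))
import numpy as np
b=np.clip(a[200:270,240:335].astype(float)*3,0,255).astype('uint8')
cv2.imwrite('pics/w3d.png',cv2.resize(b,None,fx=8,fy=8,interpolation=cv2.INTER_CUBIC))"
```

```text
(no output)
```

View pics/w3c.png

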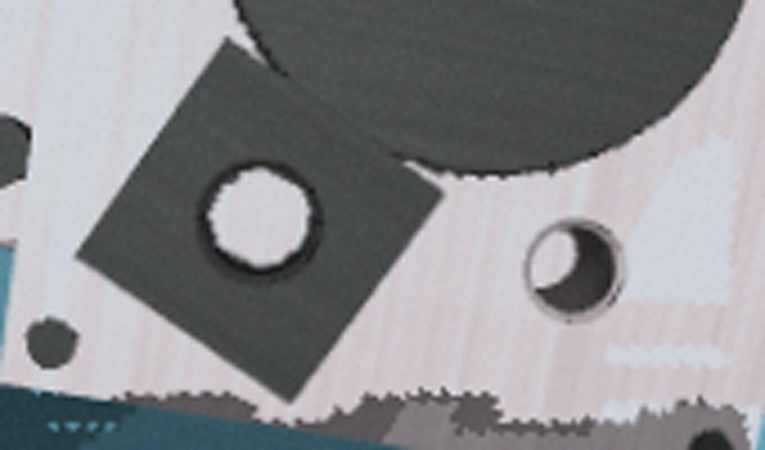

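View pics/w3d.png

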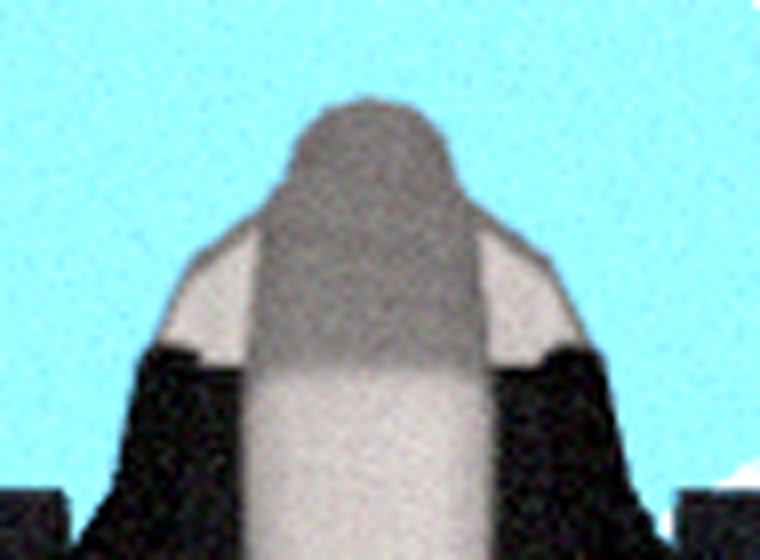

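```bash
python3 -c "
from h import *
import pickle; c=pickle.load(open('cw3.pkl','rb'))
f=lambda u,v,z: pt('wrist',230+(u+.5)/4.5-.5,90+(v+.5)/4.5-.5,z,c)
np.set_printoptions(precision=4,suppress=True)
E=f(260.5,220,.07);H=f(575,270,.05);P=pt('wrist',341,67,.08,c)
print(E,H,P, np.linalg.norm(E-P),np.linalg.norm((H-P)[:2]), 'chord',np.linalg.norm((E-H)[:2]),'exp',.0652)
L=[f(u,v,.07) for u,v in [(227,38),(443,192),(292,402),(77,256)]];print(np.mean(L,0),[np.linalg.norm(L[i]-L[i-1]) for i in range(4)])
# pin model at TCP
T=np.array([.46203,-.21509,.18027]);a=np.linspace(0,2*np.pi,73)
def sil(dx,dy,r,zr):
    return np.array([proj('wrist',[T[0]+dx+r*np.cos(t),T[1]+dy+r*np.sin(t),T[2]-.068+zr],c) for t in a])
for dx in (0,):
  for r,zr in ((.006,0),(.008,.004),(.017,.05),(.017,.056)):
    s=sil(0,0,r,zr); print(r,zr,'top row',s[:,1].min(),'x',s[:,0].min(),s[:,0].max(),'center',proj('wrist',[*T[:2],T[2]-.068+zr],c))
"
```

```text
[ 0.5135 -0.1893  0.07  ] [ 0.5343 -0.2514  0.05  ] [ 0.587  -0.1984  0.08  ] 0.07473576043085568 0.07468615433712966 chord 0.06552770512108655 exp 0.0652
[ 0.513  -0.1894  0.07  ] [np.float64(0.04969675903188192), np.float64(0.0494799901450483), np.float64(0.04939350342729996), np.float64(0.04959274064353959)]
0.006 0 top row 212.41600890632364 x 277.5829163883449 293.42768265608174 center [285.5033 219.9486]
0.008 0.004 top row 211.5197982846922 x 274.77723752332383 296.23021187151164 center [285.5001 221.7293]
0.017 0.05 top row 220.8963226620276 x 257.76833080438536 313.1536834967851 center [285.4549 246.9985]
0.017 0.056 top row 224.3739392921841 x 256.96899144000645 313.9378733858486 center [285.4477 251.1077]
```

```bash
python3 -c "
from h import *
delta([.5133,-.1893,.122],-61.75)
"
```

```text
yaw now -61.74728067532263 tilt 0.01691303858381431 [ 0.46203458 -0.21509317  0.18026779]
rv deg [ 0.   -0.02  0.  ] mm [57.4  1.5 58.3]
```

>>> step_arm(deltas=[[0,0,0,25,0.7,0,0],[0,0,0,50,1.5,10,0],[0,0,0,57.4,1.5,25,0],[0,0,0,57.4,1.5,37,0],[0,0,0,57.4,1.5,37,0],[0,0,0,57.4,1.5,37,0],[0,0,0,57.4,1.5,37,0],[0,0,0,57.4,1.5,37,0]])

```text
time: 7.45
position: [0.5133, -0.1897, 0.1436]
tool_rot: [3.047, 0.765, 0.002]
ft_force: [0.1, -0.6, -2.0]
grip_width: 0.161
```

```bash
python3 -c "
from h import *
import pickle
c=optics.get_calibration('wrist');pickle.dump(c,open('cw4.pkl','wb'))
save('wrist','w4.png',(230,150,345,260),5); save('scene','s4.png',(170,150,290,240),6)
delta([.5133,-.1893,.122],-61.75)
print(ctrl.get_state()['ft_force'])
print(proj('wrist',[.5133,-.1893,.07],c))
"
```

```text
yaw now -61.78132813009743 tilt 0.03871982901403289 [ 0.51325931 -0.18955513  0.14343926]
rv deg [ 0.01 -0.04 -0.03] mm [ 0.1 -0.2 21.4]
[-0.18387639 -0.4512025  -1.33057555]
[284.8801307  217.01777967]
```

View pics/w4.png

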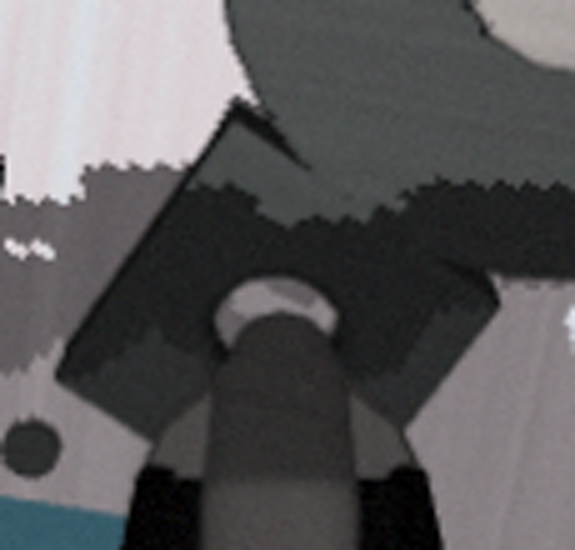

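View pics/s4.png

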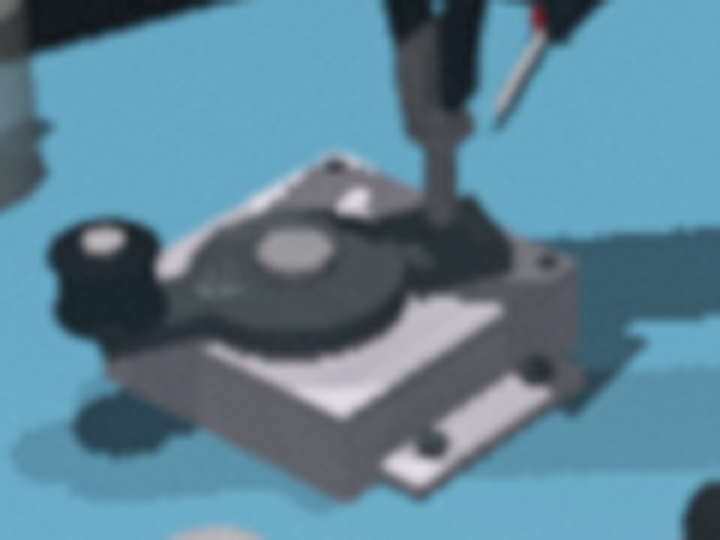

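>>> step_arm(deltas=[[0,0,0,0,-0.4,4,0],[0,0,0,0,-0.4,8,0],[0,0,0,0,-0.4,12,0],[0,0,0,0,-0.4,16,0],[0,0,0,0,-0.4,20,0],[0,0,0,0,-0.4,21,0],[0,0,0,0,-0.4,21,0],[0,0,0,0,-0.4,21,0]])

```text
time: 8.55
position: [0.5131, -0.1892, 0.1223]
tool_rot: [3.047, 0.766, 0.001]
ft_force: [1.0, -0.4, -0.9]
grip_width: 0.162
```

```bash
python3 -c "
from h import *
import pickle
c=optics.get_calibration('wrist');pickle.dump(c,open('cw5.pkl','wb'))
save('wrist','w5.png',(230,150,345,260),5); save('scene','s5.png',(170,150,290,240),6)
delta([.5133,-.1893,.122],-61.75)
print(ctrl.get_state()['ft_force'])
"
```

```text
yaw now -61.781370155034864 tilt 0.022660459897741778 [ 0.51306971 -0.18924744  0.12231769]
rv deg [ 0.01 -0.02 -0.03] mm [0.2 0.2 0.3]
[ 0.21409304 -0.32799402 -2.27400321]
```

View pics/w5.png

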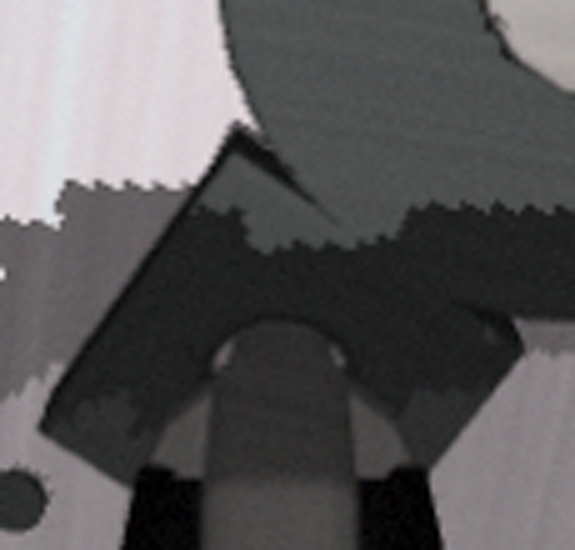

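View pics/s5.png

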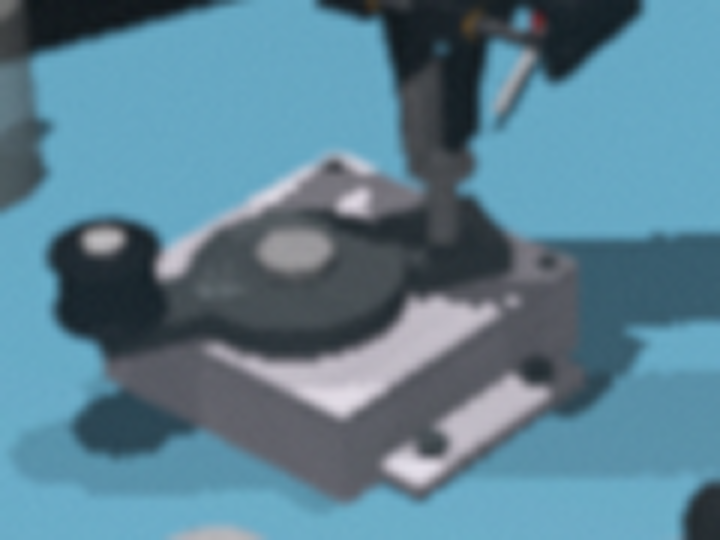

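The pin is through the eye with no contact force. Next I'll work out the arc about the pivot.

```bash
python3 -c "
from h import *
s=ctrl.get_state();R=Ro.from_rotvec(s['tool_rot']);p=s['position']
P=np.array([.587,-.1986]);v=np.array([.5343,-.2514])-P;r=np.linalg.norm(v);a1=np.arctan2(v[1],v[0])
e=p[:2]-P;a0=np.arctan2(e[1],e[0]);r0=np.linalg.norm(e);print(r,r0,(a1-a0)%(2*np.pi))
d=(a1-a0)%(2*np.pi)
for i in range(1,17):
  k=i/16;q=P+(r0+(r-r0)*k)*np.array([np.cos(a0+d*k),np.sin(a0+d*k)])
  print(i,(1000*R.inv().apply(np.array([*q,p[2]])-p)).round(1))
"
```

```text
0.07459979892734295 0.07451951402615078 0.9121826668121544
1 [-2.4  3.5 -0. ]
2 [-4.5  7.2 -0. ]
3 [-6.5 11.  -0. ]
4 [-8.2 14.8 -0. ]
5 [-9.7 18.8 -0. ]
6 [-11.   22.9  -0. ]
7 [-12.  27.  -0.]
8 [-12.9  31.2  -0. ]
9 [-13.4  35.4   0. ]
10 [-13.8  39.6   0. ]
11 [-13.9  43.9   0. ]
12 [-13.7  48.1   0. ]
13 [-13.3  52.3   0. ]
14 [-12.7  56.5   0. ]
15 [-11.8  60.7   0. ]
16 [-10.7  64.8   0. ]
```

>>> step_arm(deltas=[[0,0,0,-2.4,3.5,0,0],[0,0,0,-4.5,7.2,0,0],[0,0,0,-6.5,11.0,0,0],[0,0,0,-8.2,14.8,0,0],[0,0,0,-9.7,18.8,0,0],[0,0,0,-11.0,22.9,0,0],[0,0,0,-12.0,27.0,0,0],[0,0,0,-12.9,31.2,0,0]], newtons=60)

```text
time: 9.65
position: [0.5163, -0.2224, 0.122]
tool_rot: [-3.045, -0.766, 0.0]
ft_force: [0.4, 5.4, -1.3]
grip_width: 0.157
```

```bash
python3 -c "
from h import *
save('scene','s6.png',(170,150,290,240),6)
delta([.5343,-.2514,.1223],-61.78)
print(ctrl.get_state()['ft_force'],ctrl.get_state()['grip_width'])
"
```

```text
yaw now -61.79783604853998 tilt 0.02065743137004103 [ 0.51632111 -0.22318883  0.12203007]
rv deg [-0.02  0.01 -0.02] mm [ 2.5 33.4 -0.3]
[ 0.53320568  4.65366764 -2.80081284] 0.1547270463970282
```

View pics/s6.png

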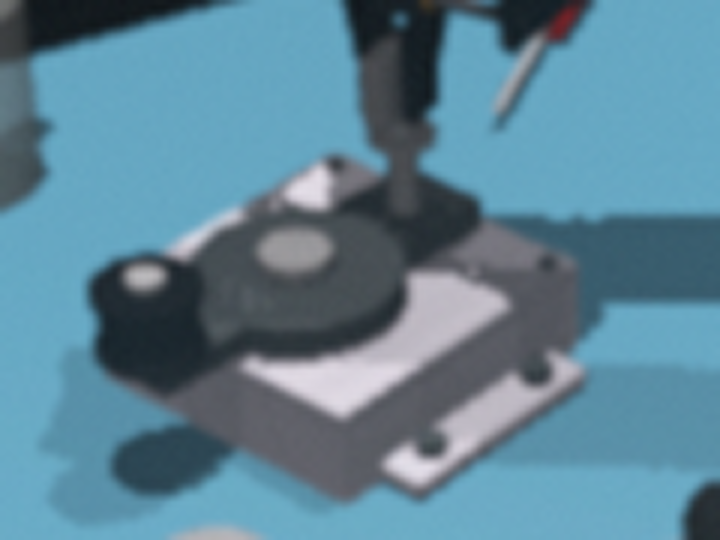

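The wheel follows the pin with about 5 N on it. Continuing the arc.

>>> step_arm(deltas=[[0,0,0,-0.5,4.2,0,0],[0,0,0,-0.9,8.4,0,0],[0,0,0,-1.0,12.7,0,0],[0,0,0,-0.8,16.9,0,0],[0,0,0,-0.3,21.1,0,0],[0,0,0,0.4,25.3,0,0],[0,0,0,1.3,29.5,0,0],[0,0,0,2.4,33.5,0,0]])

```text
time: 10.7
position: [0.5329, -0.2498, 0.1214]
tool_rot: [-3.043, -0.766, 0.005]
ft_force: [-1.9, 6.2, -0.8]
grip_width: 0.16
```

>>> step_arm(deltas=[[0,0,0,0,0,0,0],[0,0,0,0,0,0,0],[0,0,0,0,0,0,0],[0,0,0,0,0,0,0],[0,0,0,0,0,0,0],[0,0,0,0,0,0,0],[0,0,0,0,0,0,0],[0,0,0,0,0,0,0]])

```text
time: 11.7
position: [0.533, -0.2501, 0.1214]
tool_rot: [-3.044, -0.766, 0.004]
ft_force: [-1.6, 6.5, -1.3]
grip_width: 0.159
```

```bash
python3 -c "
from h import *
import pickle
c=optics.get_calibration('wrist');pickle.dump(c,open('cw7.pkl','wb'))
save('wrist','w7.png'); save('scene','s7.png',(170,150,290,240),6)
delta([.5343,-.2514,.1223],-61.78)
s=ctrl.get_state();print(s['ft_force'],s['torque'],s['grip_width'])
import cv2
a=cv2.imread('pics/w7.png')[150:260,230:345].astype(float)*2
cv2.imwrite('pics/w7c.png',cv2.resize(np.clip(a,0,255).astype('uint8'),None,fx=5,fy=5,interpolation=cv2.INTER_CUBIC))
"
```

```text
yaw now -61.757804352109154 tilt 0.22753710475663352 [ 0.53299806 -0.25015529  0.12142322]
rv deg [-0.2   0.11  0.02] mm [ 0.6  1.7 -0.9]
[-1.45356618  5.51202914 -0.95851844] [1.58005198 0.48189005 0.02509862] 0.1590298163176238
```

View pics/w7.png

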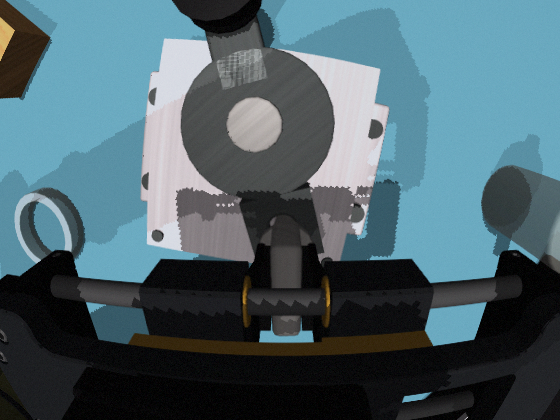

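View pics/w7c.png

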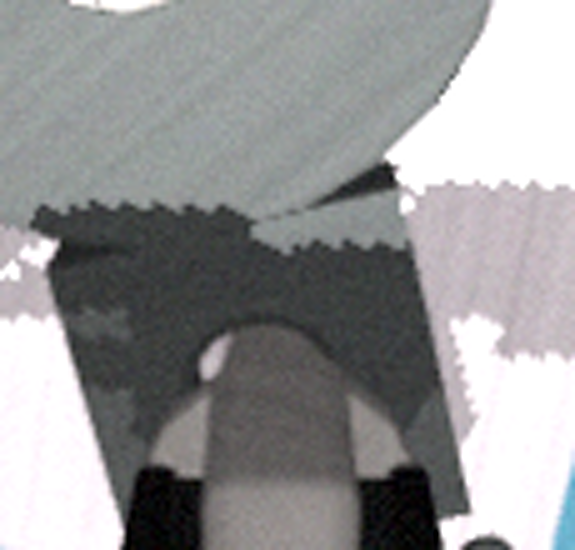

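View pics/s7.png

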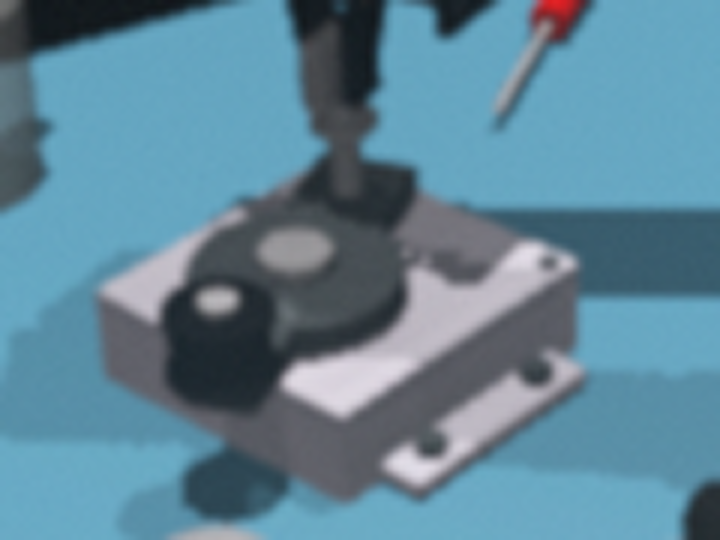

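>>> step_arm(deltas=[[-0.5,0,0,0.3,0.9,0,0],[-1.0,0,0,0.6,1.8,0,0],[-1.0,0,0,0.6,1.8,0,0],[-1.0,0,0,0.6,1.8,0,0],[-1.0,0,0,0.6,1.8,0,0],[-1.0,0,0,0.6,1.8,0,0],[-1.0,0,0,0.6,1.8,0,0],[-1.0,0,0,0.6,1.8,0,0]])

```text
time: 12.8
position: [0.5343, -0.2511, 0.1213]
tool_rot: [3.034, 0.763, 0.002]
ft_force: [-2.0, 7.2, -1.8]
grip_width: 0.157
```

```bash
python3 -c "
from h import *
import pickle
c=optics.get_calibration('wrist');pickle.dump(c,open('cw8.pkl','wb'))
save('wrist','w8.png')
delta([.5343,-.2514,.1223],-61.78)
s=ctrl.get_state();print(s['ft_force'],s['torque'],s['grip_width'])
import cv2
a=cv2.imread('pics/w8.png')[150:260,230:345].astype(float)*2
cv2.imwrite('pics/w8c.png',cv2.resize(np.clip(a,0,255).astype('uint8'),None,fx=5,fy=5,interpolation=cv2.INTER_CUBIC))
P=proj('wrist',[.5343,-.2514,.0543],c);print('want tip crop',(P-[230,150])*5)
r=.008
for z in (.0583,):
  Q=np.array([proj('wrist',[.5343+r*np.cos(t),-.2514+r*np.sin(t),z],c) for t in np.linspace(0,6.28,60)]);q=(Q-[230,150])*5;print(q.min(0),q.max(0))
"
```

```text
yaw now -61.745670482158 tilt 0.7683518765910434 [ 0.5343198  -0.25103596  0.12130075]
rv deg [0.76 0.11 0.03] mm [-0.2  0.3 -1. ]
[-1.317351    6.82610861 -2.02454865] [1.80570319 0.55414384 0.0418423 ] 0.15607941602852207
want tip crop [272.68368727 350.4988205 ]
[219.04386407 308.3000667 ] [326.83961907 409.63682137]
```

View pics/w8c.png

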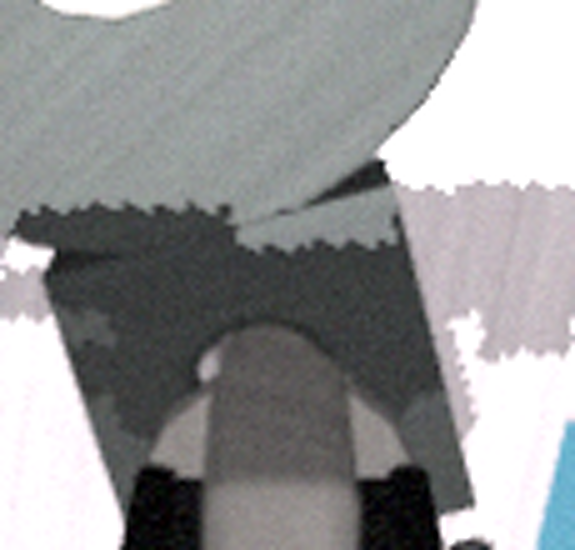

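```bash
python3 -c "
from h import *
import pickle
c=pickle.load(open('cw8.pkl','rb'))
r=.008
for z in (.0583,.068,.07,.08,.09,.1):
  Q=np.array([proj('wrist',[.5343+r*np.cos(t),-.2514+r*np.sin(t),z],c) for t in np.linspace(0,6.28,90)]);q=(Q-[230,150]+.5)*5-.5;print(z,q.min(0),q.max(0))
  # silhouette edges
for n,p in (('c1',[.5343,-.2514,.07]),): print(proj('wrist',p,c))
import cv2
a=cv2.imread('pics/w8.png')[205:240,255:315].astype(float)*3
cv2.imwrite('pics/w8d.png',cv2.resize(np.clip(a,0,255).astype('uint8'),None,fx=12,fy=12,interpolation=cv2.INTER_CUBIC))
"
```

```text
0.0583 [221.02078994 310.25252742] [328.83858738 411.61555476]
0.068 [219.56684081 331.55525371] [331.6352782  436.34009184]
0.07 [219.25377518 336.16155329] [332.23864289 441.67453405]
0.08 [217.61490218 360.38945066] [335.40410713 469.66200246]
0.09 [215.84327486 386.80050949] [338.83919352 500.03398751]
0.1 [213.92345874 415.68769631] [342.57741258 533.08460005]
[284.75308077 227.5163971 ]
```

View pics/w8d.png

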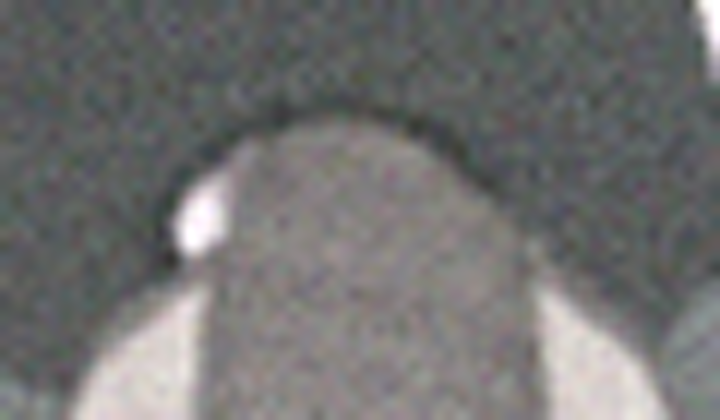

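>>> step_arm(deltas=[[0,0,0,0,0,2,0],[0,0,0,0,0,4,0],[0,0,0,0,0,6,0],[0,0,0,0,0,8,0],[0,0,0,0,0,10,0],[0,0,0,0,0,10,0],[0,0,0,0,0,10,0],[0,0,0,0,0,10,0]])

```text
time: 13.85
position: [0.534, -0.2517, 0.1118]
tool_rot: [3.034, 0.763, 0.001]
ft_force: [-3.0, 5.8, 2.7]
grip_width: 0.152
```

```bash
python3 -c "
from h import *
delta([.5343,-.2514,.0883],-61.78)
s=ctrl.get_state();print(s['ft_force'],s['torque'],s['grip_width'])
"
```

```text
yaw now -61.76745766886032 tilt 0.7713787438177107 [ 0.53404617 -0.25165391  0.1118433 ]
rv deg [0.76 0.14 0.01] mm [ 0.4 -0.4 23.5]
[-2.97548287  5.83451645  2.67202557] [ 1.83294912  0.98538267 -0.023463  ] 0.15207552366817909
```

Vertical force is only about +4.5 N at 6 mm below the housing top, so the tip has entered the hole. Continuing down.

>>> step_arm(deltas=[[0,0,0,0,0,3,0],[0,0,0,0,0,6,0],[0,0,0,0,0,9,0],[0,0,0,0,0,12,0],[0,0,0,0,0,15,0],[0,0,0,0,0,18,0],[0,0,0,0,0,20,0],[0,0,0,0,0,20,0]])

```text
time: 14.85
position: [0.5339, -0.2516, 0.0916]
tool_rot: [3.034, 0.763, 0.001]
ft_force: [-3.5, 6.3, 2.2]
grip_width: 0.151
```

```bash
python3 -c "
from h import *
save('scene','s9.png',(170,150,290,240),6)
delta([.5343,-.2514,.0883],-61.78)
s=ctrl.get_state();print(s['ft_force'],s['torque'],s['grip_width'])
"
```

```text
yaw now -61.75584466932572 tilt 0.7299698733607638 [ 0.53393789 -0.25159453  0.09155211]
rv deg [0.71 0.16 0.02] mm [ 0.4 -0.   3.3]
[-3.59776138  7.46575526  2.13298313] [1.88717576 0.99492212 0.01962694] 0.1535292314503681
```

View pics/s9.png

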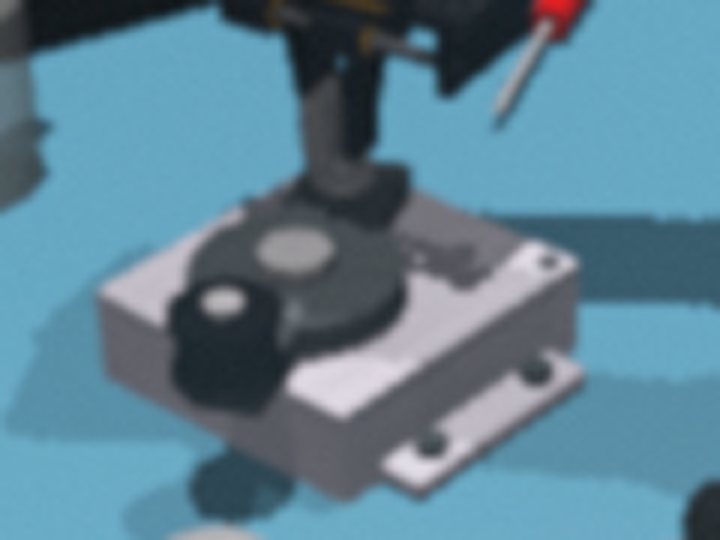

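>>> step_arm(deltas=[[0,0,0,0,0,1,0],[0,0,0,0,0,2,0],[0,0,0,0,0,3,0],[0,0,0,0,0,4,0],[0,0,0,0,0,5,0],[0,0,0,0,0,5.5,0],[0,0,0,0,0,5.5,0],[0,0,0,0,0,5.5,0]])

```text
time: 15.9
position: [0.5342, -0.2519, 0.0884]
tool_rot: [3.035, 0.764, 0.002]
ft_force: [-7.8, 9.6, 16.2]
grip_width: 0.156
```

```bash
python3 -c "
from h import *
save('scene','s10.png',(190,160,260,220),10)
delta([.5343,-.2514,.0883],-61.78)
s=ctrl.get_state();print(s['ft_force'],s['torque'],s['grip_width'])
"
```

```text
yaw now -61.761651542011734 tilt 0.6832899187356565 [ 0.53419228 -0.25193778  0.08843305]
rv deg [0.68 0.09 0.02] mm [ 0.3 -0.4  0.1]
[-8.67821518  9.3154572  16.76383134] [2.62369841 2.23900794 0.02067247] 0.15641930238725169
```

View pics/s10.png

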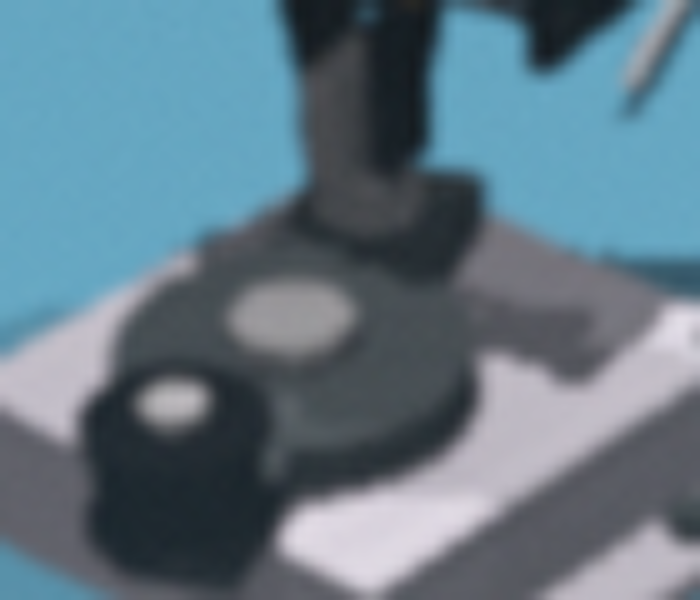

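It stopped at TCP z = 88.4 mm (88 predicted for fully home) with 17 N pushing back, so the collar is down. I'll ease off and let go.

>>> step_arm(deltas=[[0,0,0,0,0,-1,0],[0,0,0,0,0,-1.5,0],[0,0,0,0,0,-1.5,15],[0,0,0,0,0,-1.5,25],[0,0,0,0,0,-1.5,40],[0,0,0,0,0,-1.5,50],[0,0,0,0,0,-1.5,50],[0,0,0,0,0,-1.5,50]])

```text
time: 16.95
position: [0.536, -0.2535, 0.0882]
tool_rot: [3.03, 0.761, 0.007]
ft_force: [0.5, -0.0, -1.0]
grip_width: 0.561
```

```bash
python3 -c "
from h import *
save('wrist','w11.png')
delta([.5343,-.2514,.0883],-61.78)
s=ctrl.get_state();print(s['ft_force'],s['grip_width'])
"
```

```text
yaw now -61.78855408355501 tilt 1.0290633823634574 [ 0.53597111 -0.25333459  0.08816736]
rv deg [ 1.03  0.01 -0.01] mm [-0.6 -2.5 -0.2]
[-0.63712337 -0.52071781 -0.30005589] 0.5607779088789443
```

View pics/w11.png

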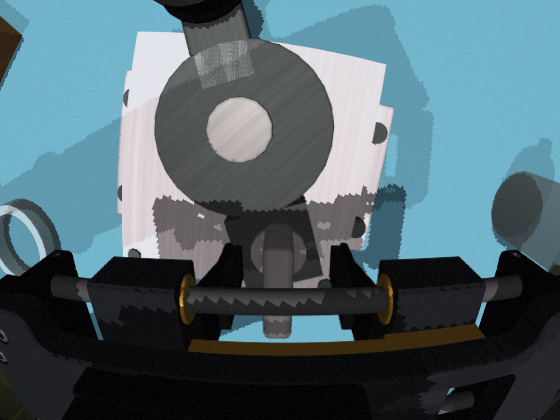

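The jaws are open, clear of the handle at (277,280), and the force is zero. Now straight up and back to inspect.

>>> step_arm(deltas=[[0,0,0,0,0,-20,55],[0,0,0,0,0,-50,55],[0,0,0,0,0,-90,55],[0,0,0,-20,0,-110,55],[0,0,0,-50,0,-110,55],[0,0,0,-60,0,-110,55],[0,0,0,-60,0,-110,55],[0,0,0,-60,0,-110,55]])

```text
time: 18.0
position: [0.4832, -0.2787, 0.1981]
tool_rot: [3.03, 0.764, 0.007]
ft_force: [0.8, -0.6, 0.1]
grip_width: 0.633
```

```bash
python3 -c "
from h import *
import pickle
c=optics.get_calibration('wrist');pickle.dump(c,open('cw12.pkl','wb'))
save('wrist','w12.png'); save('scene','s12.png',(170,120,290,240),5); save('top','t12.png')
c2=c
np.set_printoptions(precision=1,suppress=True)
for n,z in (('tip/lug',.07),('collar top',.076),('handle top',.125)):
  p=[.5343,-.2514,z]
  print(n,'w',proj('wrist',p,c),'s5',(proj('scene',p)-[170,120]+.5)*5-.5,'top',proj('top',p))
print(ctrl.get_state()['ft_force'],ctrl.get_state()['time'])
"
python3 -c "
import cv2
a=cv2.imread('pics/w12.png')
cv2.imwrite('pics/w12c.png',cv2.resize(a[60:240,200:400],None,fx=3.3,fy=3.3,interpolation=cv2.INTER_CUBIC))"
```

```text
tip/lug w [283.2 136. ] s5 [284.9 300.6] top [353.7 204.7]
collar top w [283.2 136.5] s5 [284.5 291.8] top [354.  204.5]
handle top w [283.9 142. ] s5 [280.6 218.7] top [356.5 202.8]
[ 0.1  1.1 -0.1] 18.15
```

View pics/w12c.png

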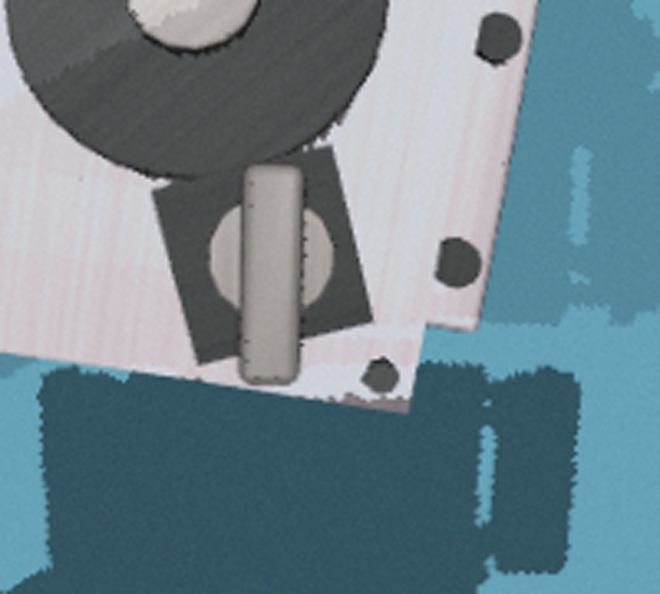

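View pics/s12.png

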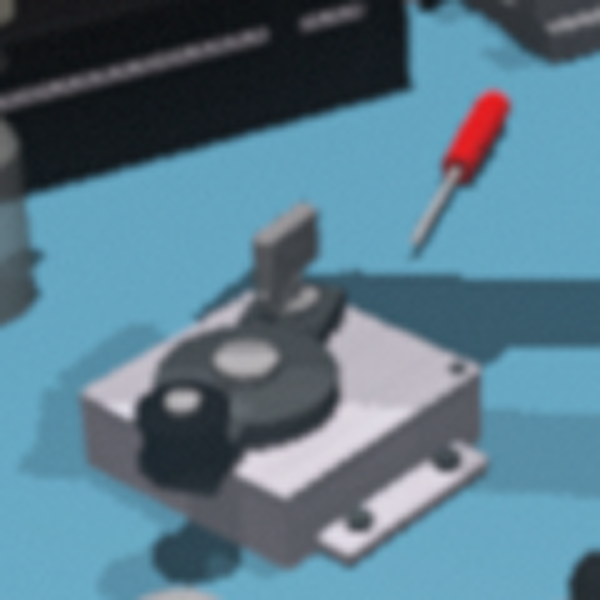

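View pics/t12.png

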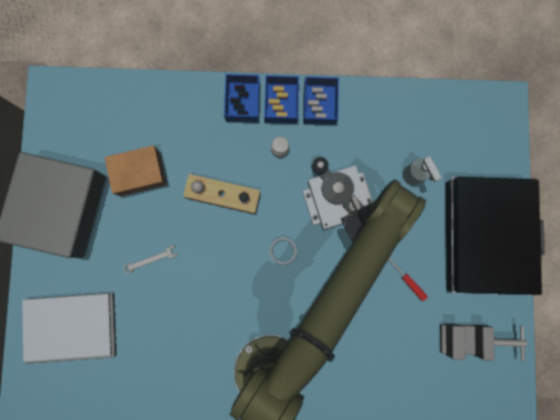

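The pin stands upright with its collar flat on the lug. The wheel is about 0.04 rad short of the exact locking angle, which is the play in the eye and hole. The other tools and bystanders look unmoved, so I'm handing in.

```bash
python3 -c "
from bench import ctrl
s=ctrl.get_state();print(s['time'],s['ft_force'],abs(s['qd']).max())
print(ctrl.close_job())"
```

```text
18.15 [ 0.13150128  1.08942551 -0.0826536 ] 0.005826301149405434
the job is handed in; nothing more can be done
None
```

The tensioner is locked: the T-handle pin holds the wheel wound back against its spring, and I handed the job in at 18.15 s. `close_job()` gave no verdict.

I took the pin from the middle rack hole and put its tip through the eye with the wheel at rest. I then used the pin to carry the wheel round to the locking hole, pushed it home and let go.

What the last checks showed:
- **Seating:** the push stopped at TCP z = 88.4 mm against about 17 N. I had predicted 88 mm for fully home, and the pictures show the collar flat on the lug.
- **Position:** the collar is about 1 mm from the measured hole axis, and the pin leans by less than about 1.5°.
- **Wheel angle:** I estimate it is 0.03–0.04 rad short of the exact locking position, from the play in the eye and hole. The limit is 0.10 rad.
- **Surroundings:** the gripper was clear with about 1 N or less on the wrist. The other tools and bystanders look unmoved in the top view, which I judged by eye and did not measure.

No check failed. Under the spring load the pin tip lagged about 1 mm and the TCP nearly 2 mm, so I corrected by 1.8 mm and 1° before insertion.

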